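# Ratchet the braai grid up three clicks and hold it

## Task

So that the coals can be raked, raise the braai's cooking grid: turn the selector knob on the ratchet case from the ring (free) to the saw-tooth mark (ratchet) and leave it in that detent, then pull the lift lever towards the front by exactly three clicks, never a fourth. Finish while still holding the wooden handle a little past the third click, with the grid's weight in your hand and not on the pawl: do not let go. Leave the other things on the shelf where they are.

Things in the scene. Friction and masses are not known exactly. Their poses are not given: they have to be found in the camera images.
- braai: Tabletop charcoal braai of dark sheet steel with a grid lift at its right end; it stands fast. Origin on the shelf top, below the lift shaft, in the ratchet's plane; -x is its front (towards the robot), +y runs along the shaft to the fire tray, z up. Fire tray: x -50 to 210, y 65 to 405 mm, rim at z 180. Grid over it: z 194 with the lever down, 14 mm higher per click.
- shaft (a point): Point on the lift shaft's axis level with the handle's middle: x 0, y -100, z 100 mm in the braai's frame; the shaft lies along the braai's y axis. The ratchet case (two steel cheeks, 158 mm high) fills x -106 to 19, y -32 to 38 mm; on top of it sits the grey selector block, 86 x 70 mm, its top at z 178. The flat lever turns outside it, at y -45 mm.
- knob_grip (a point): Middle of the selector knob's grip bar, on the knob's upright axis: x -66, y 0, z 200 mm in the braai's frame. Black bar 40 long, 13 wide, 29 mm tall (z 184 to 213) on a 43 mm disc, white pointer line and nose at one end. Axes turn with the knob; at free they are the braai's. At free the bar lies 50 deg counter-clockwise (from above) of the braai's x axis, pointer end towards -x, -y.
- selector (a joint): Angle of the selector knob (rad), growing clockwise seen from above. Sprung detents: 0 = free, pointer at the raised white ring (pawl lifted, no clicks); 0.87 = ratchet, pointer straight to the braai's front at two raised white saw teeth; 1.74 = locked, pointer at the raised white square. About 0.25 N m takes it over a detent; let go, it snaps into the nearest. Starts at free.
- handle: The lever's handle: a level round bar of dark wood, 20 mm in diameter, 100 mm long along the braai's y axis, sticking out to the right (-y) from the top of the flat steel lever. Origin at its centre, 180 mm from the shaft's axis, at y -100 mm; with the lever down at x 78, z 262 mm in the braai's frame. It turns loosely on its spindle, and its axes with it.
- lever (a joint): Lift lever's angle about the shaft (rad): 0 = down stop (the start), leaning 0.45 rad back from upright; grows as the handle is pulled forward (-x) over the top; stop at 0.95. The grid (about 0.9 kg) pulls it back: 5 N at the handle, 9 N climbing a tooth. At ratchet the pawl seats at 0.17, 0.34, 0.51, 0.68, 0.85; the pull falls 3 to 6 N over the 0.04 rad before each. Let go, it rests 0.01 lower.
- timer_c (a point): Bystander: round white plastic kitchen timer with a grey turning knob, 76 mm wide, 46 mm high, lying below the lever's handle. Point at its middle.
- jar_c (a point): Bystander: glass jar with steel lid, 52 mm wide, 100 mm high, behind the ratchet case. Point at its middle.
- spatula_grip (a point): Bystander: stainless spatula lying in front of the fire tray. Point on its handle.
- trivet: Bystander: red hard-silicone trivet shaped like an oven mitt, 210 x 160 x 11 mm, lying flat to the right. Origin under its middle.
- crock: Bystander: white ceramic crock, 112 mm wide, 140 mm high, with steel skewers standing in it up to 350 mm; far to the right. Origin under its middle.
- bowl: Bystander: steel bowl, 150 mm wide, 55 mm high, to the back right. Origin under its middle.
- tongs: Bystander: steel braai tongs, 265 mm long, lying to the front right. Origin near their middle, on the shelf.

How it is judged:
By the outcome, as a careful person would: the job done as asked, in the order asked, and still so for the second after the job is handed in, while the arm keeps its last pose, push and grip.
It also fails if it takes over 67 s, if anything falls off the work surface, if the arm or the gripper's body presses on something with over 40 N, if the wrist force passes 120 N, or if a joint passes its speed limit or range.

## Robot

A 6-joint arm with a two-finger parallel gripper is mounted at the origin on the work surface. World frame = base frame: x ahead of the robot, y to its left, z up, the work surface at z = 0. Lengths are in m, angles in rad, forces in N, time in s.
With the tool pointing down it reaches from about 0.325 to 0.925 m from the base axis. Payload 3.1 kg.
Tool frame: the origin (TCP) lies where the fingers leave the gripper's body, on its centre line; the fingertips stand 73 mm ahead of it and the grasp point (between the pads) lies 54 mm ahead of it; y points along the fingers, x is the direction in which the jaws open and shut, and the axes are right-handed (so a half turn about y gives the same grasp; the last joint's range is limited). The gripper opens to 85 mm and grips with 20 to 120 N. Pads are 22 mm wide; open, the fingers measure 114 mm over their backs; the gripper's body (76 mm by 85 mm) begins 54 mm behind the grasp point. The pads swing forward as they close: fully open they stand 13 mm farther back than shut.
Start: joints at [1.156, 0.217, 1.613, -0, 1.311, -0.112], TCP at [0.186, 0.597, 0.304] pointing down, gripper open.
Joint ranges: [-2.75, 2.75], [-0.78, 2.1], [0.31, 2.55], [-1.13, 4.27], [0.13, 2.63], [-2.58, 2.58]. Speed limits (rad/s): [2.79, 2.79, 3.14, 3.14, 3.14, 3.14].

## Interface

Orientations are given as [roll, pitch, yaw] about the fixed x, y, z axes, in that order (R = Rz(yaw) Ry(pitch) Rx(roll)).
In Python, from rig import * gives the robot as it stands. Calls block until the motion is done:
- move_to(position, orientation): joint-space move of the TCP to a pose.
- move_l(position, speed=0.15, rotation=None, max_force=None): straight line of the TCP; rotation=None keeps the orientation; speed is the mean speed in m/s. With max_force (N) it stops when the force on the tool has changed by that much, and returns True; else False.
- move_j(angles): joint-space move.
- open_jaws() and close(grip_force=None): open the fingers fully, or close them until they stop; grip_force is the grip in N (None keeps the last).
- pause(seconds).
- solve_ik(position, orientation): joint angles nearest the present ones, or None.
- sense(): the state.
- camera(name): name is "scene" or "side" or "wrist"; returns a dict with "pixels" (384x512x3 uint8, red, green, blue), "intrinsics" (3x3 intrinsics, pixels), "distortion" ([k1, k2, p1, p2, k3] as OpenCV has them; the pictures are not rectified), "camera_from_world" (4x4, takes a point from world to camera coordinates). Camera axes: x right, y down, z forward; pixel columns grow to the right and rows downward; lengths in m; the calibration is good to about 2 mm. A picture is of the moment at which its call begins. There is no depth.
A pose or a line that the arm cannot do raises IKError and nothing moves.
- finish_job(): hands the job in, once; it reports no verdict.
The state is a dict: "time": time; "joint_positions": joint angles; "qd": joint speeds; "joint_torque": joint torques, N m; "ee_pos": TCP position; "eef_rot": TCP orientation; "force": force on the tool from outside, world axes, zero at the start; "torque": the same for the moment, N m; "width": finger opening in m.
Only numpy, scipy, OpenCV 4.12 (cv2) and the standard library are available. Lean on these libraries where they do the work, as an engineer would, in place of code of your own. Each camera call takes 0.05 s, during which the arm holds its last target.

## Working session

There is one attempt and no reset: what is moved stays moved. The work goes in short steps, each a Python script; the robot and the scene stay as the last script left them, time stands still between calls to the robot, and variables do not carry over. Pictures are saved under pics/ and viewed, and the job is handed in when it is done.

```bash
mkdir -p pics; ls
python3 - <<'E'
from rig import *
import cv2
s=sense(); print({k:s[k] for k in ('time','ee_pos','eef_rot','force','width')})
for n in ("scene","side","wrist"):
    c=camera(n); cv2.imwrite(f"pics/{n}0.png",c["pixels"][:,:,::-1]); print(n,c["intrinsics"],c["distortion"],c["camera_from_world"])
E
```

```text
pics
{'time': 0.0, 'ee_pos': array([0.18608035, 0.59596709, 0.3025403 ]), 'eef_rot': array([-1.57052805,  0.00244334,  1.26801212]), 'force': array([-0.27639637,  0.4772442 ,  0.12973434]), 'width': 0.08515201323298631}
scene [[408.94363325   0.         257.63536713]
 [  0.         408.94363325 195.62594835]
 [  0.           0.           1.        ]] [-0.04980652  0.          0.          0.          0.        ] [[ 0.21612565  0.97628696  0.01238863 -0.0466965 ]
 [ 0.80961284 -0.17210722 -0.561165   -0.34446823]
 [-0.5457259   0.13131214 -0.82761124  1.79828971]
 [ 0.          0.          0.          1.        ]]
side [[493.24135285   0.         254.46408098]
 [  0.         493.24135285 189.16911617]
 [  0.           0.           1.        ]] [-0.20164876  0.          0.          0.          0.        ] [[ 0.98592899 -0.16713932  0.00290971 -0.50521369]
 [-0.09757588 -0.58954382 -0.80182107  0.13596628]
 [ 0.13573123  0.79025472 -0.59755711  1.55613524]
 [ 0.          0.          0.          1.        ]]
wrist [[294.64017415   0.         257.00478996]
 [  0.         294.64017415 191.17874872]
 [  0.           0.           1.        ]] [0.02476117 0.         0.         0.         0.        ] [[ 0.29723368  0.95480097 -0.00269415 -0.62390181]
 [ 0.91930223 -0.2854182   0.27096101 -0.03731409]
 [ 0.25794488 -0.08301547 -0.96258655  0.37906213]
 [ 0.          0.          0.          1.        ]]
```

View pics/scene0.png

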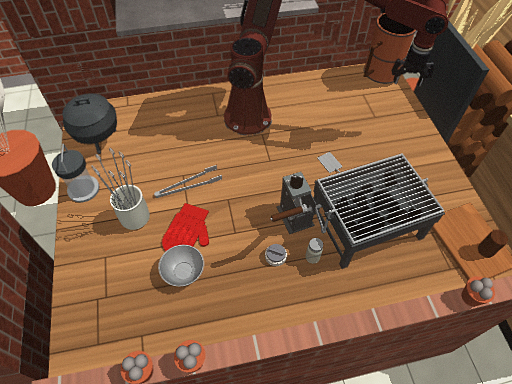

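View pics/side0.png

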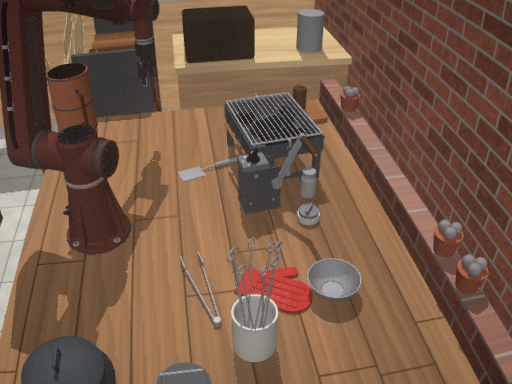

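View pics/wrist0.png

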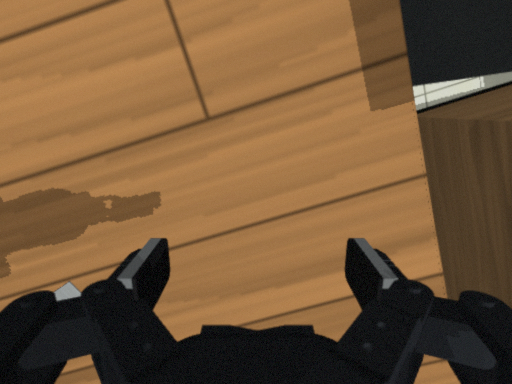

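The scene view shows the selector near (296,182), the handle near (292,214) and the timer near (276,255). The side view shows the knob near (253,157) and the lever around (290,165). I'll zoom in on both.

Run:
```python
import cv2
a=cv2.imread("pics/scene0.png")[160:270,250:350]; b=cv2.imread("pics/side0.png")[125:235,220:330]
cv2.imwrite("pics/z0.png",cv2.hconcat([cv2.resize(a,(400,440),interpolation=2),cv2.resize(b,(400,440),interpolation=2)]))
```

```text
(no output)
```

View pics/z0.png

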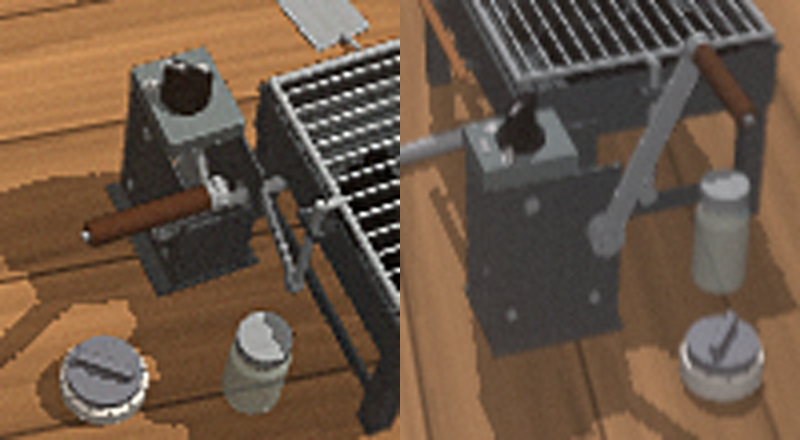

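Here the handle's inner and outer ends are at scene (303,209.5) and (271,219), and side (301.6,136) and (315.7,154.5). The black knob is at scene (296,181) and side (253,157). I'll triangulate these.

```bash
cat > h.py <<'E'
import numpy as np, cv2
from scipy.optimize import least_squares
def norm(c,p):
    return cv2.undistortPoints(np.array(p,float).reshape(-1,1,2),c["intrinsics"],c["distortion"]).reshape(-1,2)
def ray(c,p):
    T=c["camera_from_world"];n=norm(c,p);d=np.c_[n,np.ones(len(n))]@T[:3,:3]
    return -T[:3,:3].T@T[:3,3], d/np.linalg.norm(d,axis=1)[:,None]
def tri(obs):  # [(cam,px)]
    A=np.zeros((3,3));b=np.zeros(3);R=[]
    for c,p in obs:
        o,d=ray(c,[p]);P=np.eye(3)-np.outer(d[0],d[0]);A+=P;b+=P@o;R.append((P,o))
    x=np.linalg.solve(A,b); return x,[np.linalg.norm(P@(x-o))*1e3 for P,o in R]
def plane(c,p,z):
    o,d=ray(c,p); return o+d*((z-o[2])/d[:,2])[:,None]
def proj(c,X):
    T=c["camera_from_world"];r,_=cv2.Rodrigues(T[:3,:3])
    return cv2.projectPoints(np.array(X,float).reshape(-1,1,3),r,T[:3,3],c["intrinsics"],c["distortion"])[0].reshape(-1,2)
E
python3 - <<'E'
from rig import *
from h import *
S=camera("scene");D=camera("side")
np.set_printoptions(precision=4,suppress=True)
for n,p,q in [("hin",(303,209.5),(301.6,136)),("hout",(271.3,219),(315.7,154.5)),("knob",(296,181),(253,157))]:
    print(n,*tri([(S,p),(D,q)]))
E
```

```text
hin [0.6665 0.0362 0.2654] [np.float64(1.4989415587140014), np.float64(1.4989415587138728)]
hout [ 0.6809 -0.0659  0.2634] [np.float64(1.9140938459525445), np.float64(1.914093845952356)]
knob [0.5151 0.0615 0.1917] [np.float64(3.4790740735710384), np.float64(3.479074073571066)]
```

Run:
```python
from rig import *
from h import *
np.set_printoptions(precision=4,suppress=True)
from scipy.spatial.transform import Rotation as Ro
s=sense();c=camera("wrist");T=c["camera_from_world"];R=Ro.from_euler("xyz",s["eef_rot"]).as_matrix()
print("cam in tool",R.T@(-T[:3,:3].T@T[:3,3]-s["ee_pos"]), s["time"])
move_to([0.517,0.063,0.38],[-np.pi/2,0,-0.56])
s=sense();print(s["time"],s["ee_pos"],s["joint_positions"],s["force"])
c=camera("wrist");cv2.imwrite("pics/w1.png",c["pixels"][:,:,::-1]); np.save("w1.npy",c,allow_pickle=True)
move_l([0.567,0.023,0.42]); print(sense()["time"])
c=camera("wrist");cv2.imwrite("pics/w2.png",c["pixels"][:,:,::-1]); np.save("w2.npy",c,allow_pickle=True)
```

```text
cam in tool [ 0.0003 -0.0706  0.0674] 0.25
2.5583 [0.5169 0.0637 0.3799] [-0.0123 -0.0619  1.7684  0.0004  1.4354  0.5464] [-0.7127 -0.1459 -0.6626]
3.2583
```

View pics/w1.png

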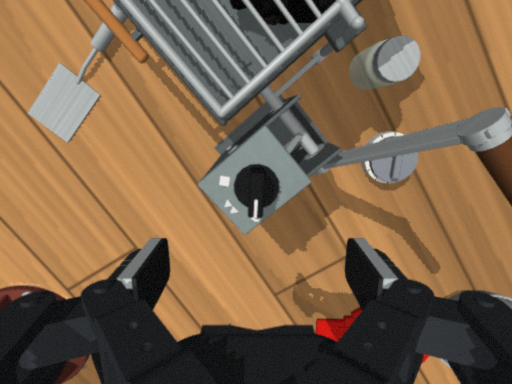

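View pics/w2.png

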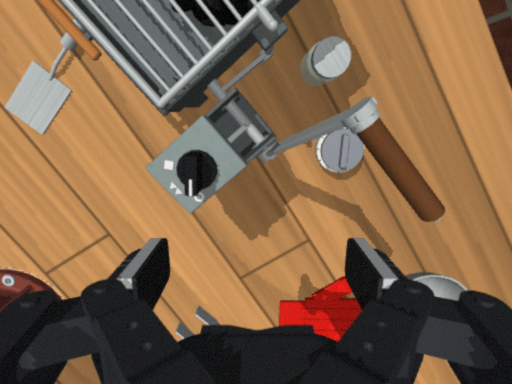

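w1 shows the knob at (257,188) with its white pointer at (256,208) pointing straight down the image. So the bar already lies square to the jaws. w2 shows the knob at (196,172) and the whole handle from (368,115) to (432,213). I'll zoom and measure.

Run:
```python
import cv2,numpy as np
a=cv2.imread("pics/w1.png")[130:250,195:325]; b=cv2.imread("pics/w2.png")[115:225,140:260]; c=cv2.imread("pics/w2.png")[85:235,330:450]
r=lambda i:cv2.resize(i,(i.shape[1]*5,i.shape[0]*5),interpolation=0)
cv2.imwrite("pics/z1.png",r(a));cv2.imwrite("pics/z2.png",r(b))
for n,(x0,y0,x1,y1) in {"w1":(215,150,300,230),"w2":(160,135,230,210)}.items():
    im=cv2.imread(f"pics/{n}.png"); g=im[y0:y1,x0:x1].max(2)
    m=(g<45).astype(np.uint8); k,l,st,ce=cv2.connectedComponentsWithStats(m); i=1+st[1:,4].argmax()
    print(n,"black",ce[i]+[x0,y0],st[i]); 
    cnt=max(cv2.findContours((l==i).astype(np.uint8),0,1)[0],key=cv2.contourArea)
    print(cv2.minEnclosingCircle(cnt))
im=cv2.imread("pics/w2.png");hsv=cv2.cvtColor(im,cv2.COLOR_BGR2HSV)
m=((hsv[...,0]<14)&(hsv[...,1]>110)&(hsv[...,2]<125)).astype(np.uint8);m[:,:340]=0;m[:,460:]=0;m[:80]=0;m[240:]=0
m=cv2.morphologyEx(m,cv2.MORPH_OPEN,np.ones((3,3)));k,l,st,ce=cv2.connectedComponentsWithStats(m);i=1+st[1:,4].argmax();print(st[i],ce[i])
print(cv2.minAreaRect(np.argwhere(l==i)[:,::-1].astype(np.float32)), cv2.boxPoints(cv2.minAreaRect(np.argwhere(l==i)[:,::-1].astype(np.float32))))
```

```text
w1 black [256.18758344 186.66154873] [  20   15   44   52 1498]
((41.0, 40.5), 25.985671997070312)
w2 black [196.70847458 169.90423729] [  17   16   40   44 1180]
((35.68376541137695, 38.12174606323242), 22.61225128173828)
[ 361  120   83  101 2589] [402.04750869 170.54538432]
((402.1692199707031, 172.62631225585938), (114.68058776855469, 27.109710693359375), 53.84181594848633) [[357.39343 134.32785]
 [379.28156 118.33268]
 [446.945   210.92477]
 [425.0569  226.91995]]
```

View pics/z1.png

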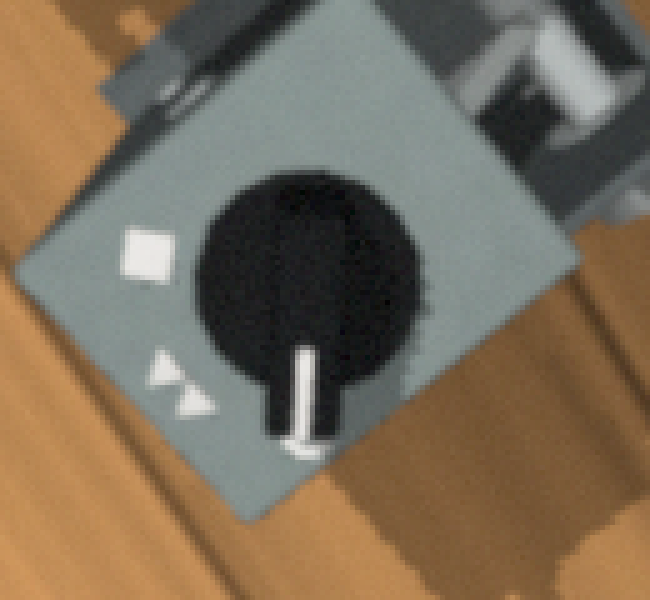

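View pics/z2.png

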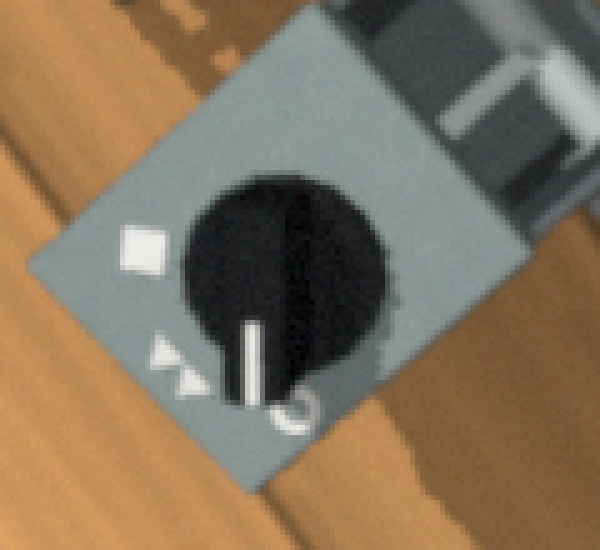

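z1 and z2 give the knob disc at w1 (256.7,186.3) and w2 (197.0,170.4). The pointer line runs (256.6,199.4)-(255.4,217.6) in w1 and (190.6,179)-(190.4,196) in w2. The block's corners are clear in both.

Run:
```python
from rig import *
from h import *
np.set_printoptions(precision=4,suppress=True)
a=np.load("w1.npy",allow_pickle=True).item();b=np.load("w2.npy",allow_pickle=True).item()
S=camera("scene");D=camera("side")
P={}
for n,p,q in [("disc",(256.7,186.3),(197,170.4)),("p0",(256.6,199.4),(190.6,179)),("p1",(255.4,217.6),(190.4,196)),
 ("cL",(198,184),(145.6,168)),("cB",(245,234.4),(191,213.4)),("cR",(311.4,181.6),(246,165.4))]:
    P[n],r=tri([(a,p),(b,q)]); print(n,P[n],np.round(r,1))
d=P["p0"]-P["p1"];print("bar ang",np.degrees(np.arctan2(d[1],d[0])))
d=P["cB"]-P["cR"];print("block x axis", np.degrees(np.arctan2(-d[1],-d[0])));d=P["cL"]-P["cB"];print("block y", np.degrees(np.arctan2(d[1],d[0]))-90)
# handle: axis px lines in w2 with z 0.262; end centres
box=np.array([[357.4,134.3],[379.3,118.3],[446.9,210.9],[425.1,226.9]])
e=plane(b,[(box[0]+box[1])/2,(box[2]+box[3])/2],0.264);print("handle ends",e,np.degrees(np.arctan2(*(e[0]-e[1])[[1,0]]))-90)
# triangulate centre w2 + scene + side
print(tri([(b,(402.1,172.6)),(S,(287.1,214.2)),(D,(308.6,145.2))]))
```

```text
disc [0.5165 0.0615 0.1819] [0.5 0.5]
p0 [0.5155 0.0596 0.2148] [0.1 0.1]
p1 [0.5057 0.0461 0.2146] [0.3 0.3]
cL [0.4697 0.0923 0.1771] [0.2 0.2]
cB [0.4788 0.0232 0.1727] [0.2 0.2]
cR [0.5629 0.0377 0.1791] [0. 0.]
bar ang 54.11994498262666
block x axis 9.811338667227732
block y 7.484670953148012
handle ends [[ 0.6676  0.0261  0.264 ]
 [ 0.6811 -0.0692  0.264 ]] 8.034228812329857
(array([ 0.6737, -0.0173,  0.2658]), [np.float64(1.4748505269233696), np.float64(1.742275802921016), np.float64(0.6899134564843126)])
```

Heights and frame agree with the text: yaw about 8.2°, knob axis (0.5167, 0.0613), handle centre (0.674, -0.017, 0.264). Next I go over the knob.

Run:
```python
from rig import *
from h import *
np.set_printoptions(precision=4,suppress=True)
move_l([0.5167,0.0613,0.36],rotation=[-np.pi/2,0,-0.555])
print(move_l([0.5167,0.0613,0.262],speed=0.1,max_force=15))
close(40)
s=sense();print(s["time"],s["ee_pos"],s["eef_rot"],s["width"],s["force"],s["torque"])
c=camera("wrist");cv2.imwrite("pics/w3.png",c["pixels"][:,:,::-1])
```

```text
False
5.9333 [0.5152 0.0621 0.2623] [-1.5716  0.0052 -0.5557] 0.012401617163860292 [-5.3586  2.2358  4.812 ] [ 0.4141  0.9221 -0.1432]
```

View pics/w3.png

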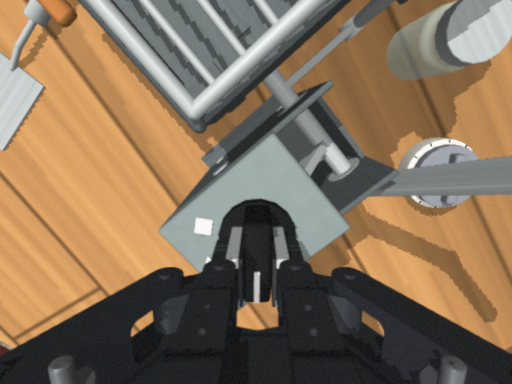

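The bar is gripped between the pads, with the pointer line at (256,285) and a width of 12.4 mm. Now I'll turn it 0.87 rad clockwise, re-centred on the gripped axis.

Run:
```python
from rig import *
from h import *
np.set_printoptions(precision=3,suppress=True)
p=[0.5150,0.0622,0.262]
for a in [0,0.2,0.4,0.6,0.75,0.87,0.89]:
    move_l(p,rotation=[-np.pi/2,0,-0.555-a])
    s=sense();print(a,s["time"],s["ee_pos"],s["eef_rot"][2],s["width"],s["force"],s["torque"])
c=camera("wrist");cv2.imwrite("pics/w4.png",c["pixels"][:,:,::-1])
```

```text
0 6.2333 [0.515 0.062 0.262] -0.5552393245623638 0.012069673814862231 [-1.41  -0.257  3.099] [ 0.095  0.368 -0.17 ]
0.2 6.5833 [0.515 0.062 0.262] -0.7515498980491728 0.012162832592118592 [-3.311 -0.714  5.247] [0.103 0.806 0.327]
0.4 6.9333 [0.515 0.062 0.262] -0.9519185708288457 0.012120078526081608 [-4.805  1.317  6.472] [0.487 0.828 0.095]
0.6 7.2833 [0.515 0.062 0.262] -1.1540637960720028 0.012136013954708147 [-4.2    1.33   5.087] [ 0.225  0.563 -0.491]
0.75 7.5833 [0.515 0.062 0.262] -1.3033664602714172 0.012345776391989995 [-4.484  1.117  5.471] [ 0.119  0.552 -0.413]
0.87 7.85 [0.515 0.062 0.262] -1.4219250897221845 0.012240830227756488 [-4.05   1.326  5.433] [ 0.177  0.585 -0.002]
0.89 8.1 [0.515 0.062 0.262] -1.441441675874597 0.012320233204049189 [-4.71   0.884  5.456] [0.139 0.609 0.039]
```

View pics/w4.png

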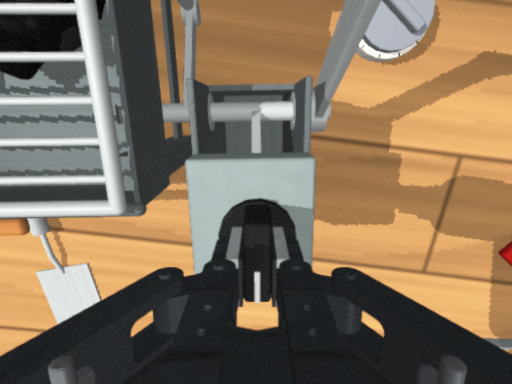

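The pointer line at (257,285) now lies along the block's front axis, and the twist torque crosses zero at 0.87, so it is in the detent. I'll release, rise and check.

Run:
```python
from rig import *
from h import *
np.set_printoptions(precision=3,suppress=True)
p=[0.5150,0.0622,0.262]
move_l(p,rotation=[-np.pi/2,0,-0.555-.87])
open_jaws()
move_l([0.515,0.0622,0.41],speed=0.2)
c=camera("wrist");cv2.imwrite("pics/w5.png",c["pixels"][:,:,::-1])
print(sense()["time"])
move_to([0.655,-0.03,0.42],[-np.pi/2,0,0.143])
c=camera("wrist");cv2.imwrite("pics/w6.png",c["pixels"][:,:,::-1]);np.save("w6.npy",c,allow_pickle=True)
s=sense();print(s["time"],s["joint_positions"])
```

```text
10.0417
11.6 [-0.152  0.216  1.4    0.     1.526 -0.295]
```

View pics/w5.png

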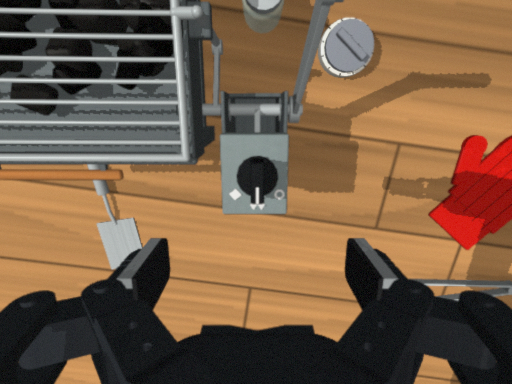

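View pics/w6.png

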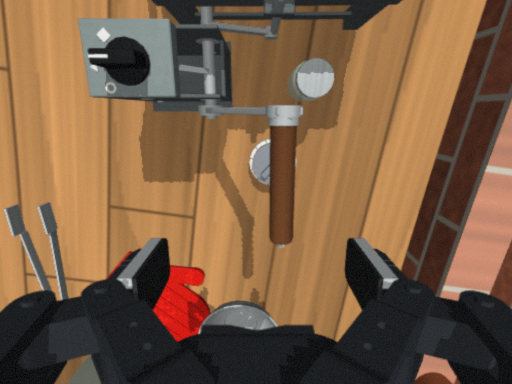

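w5 shows the pointer at (257,197) on the saw teeth, midway between square (235,195) and ring (280,195), so ratchet is set. w6 shows the wooden handle from (284,126) to (281,243), parallel to the pads. Now to measure its position.

Run:
```python
from rig import *
from h import *
np.set_printoptions(precision=4,suppress=True)
L=lambda n:np.load(n,allow_pickle=True).item()
b,c=L("w2.npy"),L("w6.npy")
im=cv2.imread("pics/w6.png");hsv=cv2.cvtColor(im,cv2.COLOR_BGR2HSV)
m=((hsv[...,0]<14)&(hsv[...,1]>110)&(hsv[...,2]<125)).astype(np.uint8);m[:,:255]=0;m[:,310:]=0;m[:115]=0;m[255:]=0
m=cv2.morphologyEx(m,cv2.MORPH_OPEN,np.ones((5,5)));k,l,st,ce=cv2.connectedComponentsWithStats(m);i=1+st[1:,4].argmax();print(st[i],ce[i])
ys=[];xs=[]
for y in range(130,240,4):
    r=np.where(l[y]==i)[0]; xs.append((r.min()+r.max())/2);ys.append(y)
f=np.polyfit(ys,xs,1);print(f,np.diff([r.min(),r.max()]))
e=plane(c,[(np.polyval(f,y),y) for y in (127,185,243)],0.264);print(e)
print(tri([(b,(402.1,172.6)),(c,tuple(ce[i]))]))
```

```text
[ 271  127   23  117 1973] [281.9914 184.48  ]
[ -0.0108 283.822 ] [12]
[[ 0.667   0.0272  0.264 ]
 [ 0.674  -0.0172  0.264 ]
 [ 0.6818 -0.0667  0.264 ]]
(array([ 0.6724, -0.0155,  0.2717]), [np.float64(0.9470117475275467), np.float64(0.9470117475274287)])
```

Run:
```python
from rig import *
from h import *
np.set_printoptions(precision=4,suppress=True)
move_l([0.6742,-0.019,0.36],rotation=[-np.pi/2,0,0.147],speed=0.2)
print(move_l([0.6742,-0.019,0.317],speed=0.08,max_force=15))
s=sense();print(s["ee_pos"],s["force"])
close(60);pause(0.3)
s=sense();print(s["time"],s["ee_pos"],s["eef_rot"],s["width"],s["force"],s["torque"])
c=camera("wrist");cv2.imwrite("pics/w7.png",c["pixels"][:,:,::-1])
c=camera("side");cv2.imwrite("pics/s7.png",c["pixels"][:,:,::-1])
```

```text
False
[ 0.6742 -0.019   0.3167] [ 0.1248 -0.1034 -0.8137]
13.6833 [ 0.6732 -0.0192  0.3174] [-1.5708  0.0029  0.147 ] 0.018464876020141064 [-5.4393 -0.846   3.0338] [-0.1273  0.8341 -0.0545]
```

View pics/w7.png

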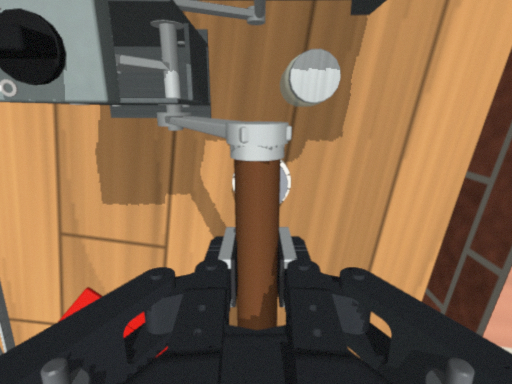

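View pics/s7.png

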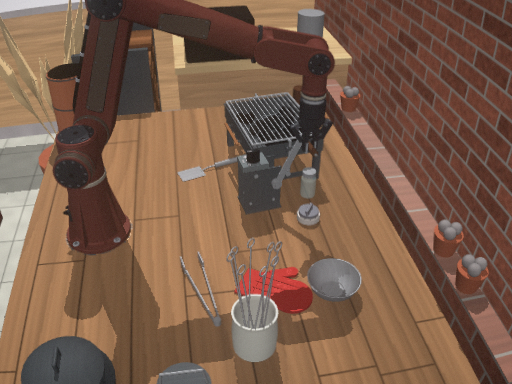

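The handle is held at its middle, at (257,240) in w7, width 18.5 mm, with the lever on its stop. Next I pull along the arc in small steps, logging the angle and the pull.

```bash
cat > arc.py <<'E'
import numpy as np
psi=0.147; P0=np.array([0.6732,-0.0192,0.3174]); ex=np.array([np.cos(psi),np.sin(psi),0])
C=P0-0.18*np.array([np.sin(.45)*ex[0],np.sin(.45)*ex[1],np.cos(.45)])
def pos(f):
    t=.45-f; return C+0.18*(np.sin(t)*ex+np.array([0,0,np.cos(t)]))
def ang(p):
    d=p-C; return .45-np.arctan2(d@ex,d[2]), np.hypot(d@ex,d[2])
def ft(F,f): # pull needed along motion (= -outside force along tangent), and radial
    t=.45-f; tan=-np.cos(t)*ex+np.array([0,0,np.sin(t)]); rad=np.sin(t)*ex+np.array([0,0,np.cos(t)]); return -F@tan, F@rad
E
python3 - <<'E'
from rig import *
from arc import *
for f in np.arange(0.0,0.405,0.02):
    move_l(pos(f),speed=0.05)
    s=sense();a,r=ang(s["ee_pos"]);t,q=ft(s["force"],a)
    print(f"{f:.2f} act {a:.3f} r {r*1e3:.1f} pull {t:.1f} rad {q:.1f} w {s['width']*1e3:.1f} t {s['time']:.1f}")
E
```

```text
0.00 act 0.001 r 179.9 pull -4.2 rad 0.9 w 18.2 t 14.0
0.02 act 0.013 r 179.9 pull 5.7 rad -2.1 w 17.9 t 14.3
0.04 act 0.033 r 179.9 pull 6.5 rad -1.8 w 18.0 t 14.5
0.06 act 0.052 r 179.9 pull 7.2 rad -1.2 w 18.1 t 14.8
0.08 act 0.072 r 179.9 pull 7.4 rad -3.5 w 18.3 t 15.0
0.10 act 0.093 r 179.9 pull 7.2 rad -2.6 w 17.9 t 15.3
0.12 act 0.112 r 179.9 pull 6.8 rad -1.7 w 18.1 t 15.5
0.14 act 0.138 r 179.9 pull 3.2 rad -1.3 w 17.9 t 15.8
0.16 act 0.158 r 180.0 pull 5.0 rad -1.5 w 17.9 t 16.0
0.18 act 0.179 r 180.0 pull 6.0 rad -2.8 w 18.0 t 16.3
0.20 act 0.199 r 180.0 pull 5.3 rad -2.3 w 18.3 t 16.5
0.22 act 0.219 r 180.0 pull 5.8 rad -3.3 w 18.0 t 16.8
0.24 act 0.238 r 180.0 pull 5.5 rad -2.8 w 18.4 t 17.0
0.26 act 0.259 r 180.0 pull 6.5 rad -2.5 w 18.2 t 17.3
0.28 act 0.278 r 180.1 pull 5.9 rad -3.1 w 18.0 t 17.5
0.30 act 0.301 r 180.0 pull 4.3 rad -1.7 w 18.0 t 17.8
0.32 act 0.322 r 180.0 pull 2.2 rad -2.3 w 18.4 t 18.0
0.34 act 0.338 r 180.1 pull 5.1 rad -2.9 w 17.9 t 18.3
0.36 act 0.358 r 180.1 pull 5.2 rad -2.7 w 18.0 t 18.5
0.38 act 0.378 r 180.1 pull 4.9 rad -2.7 w 18.2 t 18.8
0.40 act 0.397 r 180.1 pull 5.7 rad -3.8 w 18.1 t 19.0
```

Two clear dips, before 0.17 and before 0.34, match the text. So two clicks are done and I'll continue to the third.

Run:
```python
from rig import *
from arc import *
for f in [.42,.44,.45,.46,.47,.48,.49,.50,.51,.52,.53,.54,.55]:
    move_l(pos(f),speed=0.05)
    s=sense();a,r=ang(s["ee_pos"]);t,q=ft(s["force"],a)
    print(f"{f:.2f} act {a:.3f} r {r*1e3:.1f} pull {t:.1f} rad {q:.1f} w {s['width']*1e3:.1f} t {s['time']:.1f}")
import cv2
for n in ("wrist","side","scene"):
    c=camera(n);cv2.imwrite(f"pics/{n}8.png",c["pixels"][:,:,::-1]);np.save(n+"8.npy",c,allow_pickle=True)
```

```text
0.42 act 0.416 r 180.1 pull 6.5 rad -4.1 w 18.0 t 19.3
0.44 act 0.435 r 180.1 pull 6.9 rad -4.2 w 18.3 t 19.5
0.45 act 0.443 r 180.1 pull 7.7 rad -6.2 w 18.3 t 19.8
0.46 act 0.453 r 180.1 pull 7.1 rad -4.8 w 18.1 t 20.0
0.47 act 0.462 r 180.2 pull 7.6 rad -4.6 w 18.3 t 20.3
0.48 act 0.476 r 180.1 pull 5.3 rad -4.4 w 18.4 t 20.5
0.49 act 0.493 r 180.0 pull 0.3 rad -1.0 w 18.2 t 20.8
0.50 act 0.498 r 180.1 pull 4.4 rad -4.1 w 18.3 t 21.0
0.51 act 0.505 r 180.1 pull 7.3 rad -3.9 w 17.8 t 21.3
0.52 act 0.515 r 180.1 pull 6.7 rad -4.6 w 18.0 t 21.5
0.53 act 0.525 r 180.2 pull 5.9 rad -4.8 w 18.3 t 21.8
0.54 act 0.534 r 180.2 pull 6.9 rad -4.6 w 18.0 t 22.0
0.55 act 0.545 r 180.1 pull 6.3 rad -3.3 w 18.1 t 22.3
```

View pics/wrist8.png

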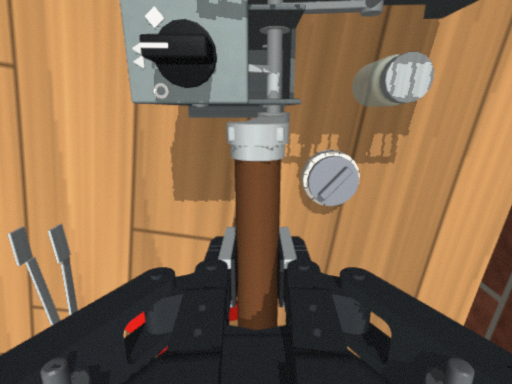

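View pics/scene8.png

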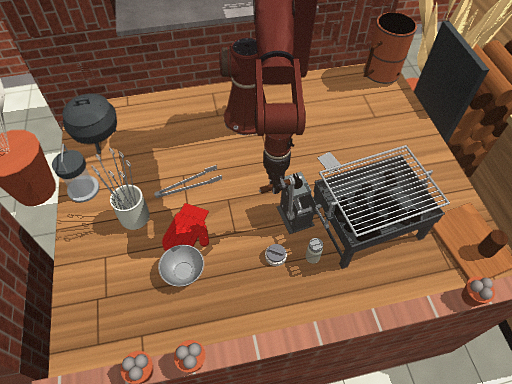

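View pics/side8.png

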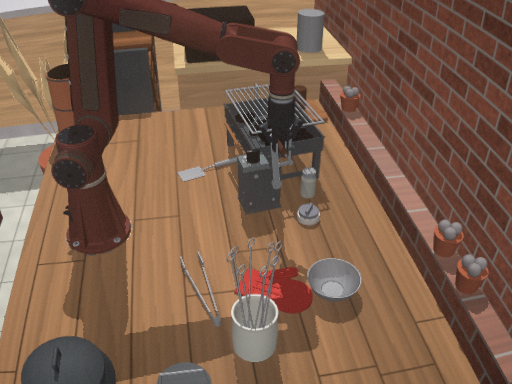

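The third dip (0.3 N at 0.493) is followed by the load returning. The grid is visibly raised, the knob pointer at (150,45) is still on the teeth, and the bystanders look unmoved. One stability check, then I hand in.

Run:
```python
from rig import *
from arc import *
pause(0.7)
s=sense();a,r=ang(s["ee_pos"]);print(a,r,ft(s["force"],a),s["width"],s["time"])
if 0.53<a<0.57: finish_job(); print("done")
```

```text
0.5449319366632206 0.18014737462553757 (np.float64(6.003491164314039), np.float64(-3.9460085842665875)) 0.017849430325147655 23.1333
the job is handed in; nothing more can be done
done
```

The grid is raised by three clicks, and I handed the job in at 23.1 s with the gripper still closed on the wooden handle.

- **Selector:** I turned the knob 0.87 rad clockwise from free to ratchet. The twist torque passed through zero there. Pictures after release and after the pull show the pointer on the saw teeth.
- **Clicks:** The pull dropped three times, ending near 0.17, 0.34 and 0.50 rad by my arc estimate, which fits the stated 0.17, 0.34 and 0.51. There was no fourth drop. The first drop was seen only in coarse 0.02 rad steps.
- **Final hold:** The lever stands at about 0.545 rad, past the third click and well short of the fourth at 0.68. It was steady over a 0.7 s pause. The pull was a constant 6 N, so the weight is in the hand and not on the pawl.
- **Bystanders:** The last pictures show the grid raised and nothing else visibly moved. I checked that by eye only, not by measurement.
- **Small disagreements:** My camera estimates of the handle's height ranged from 264 to 272 mm, against 262 mm in the text. The jaws closed to 18 mm on the 20 mm bar, possibly because they held it slightly off its centre, but it did not slip.

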